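Re-rack the returned lenses in the same order

ROBOT

A 6-joint arm with a two-finger parallel gripper is mounted at the origin on the work surface. World frame = base frame: x ahead of the robot, y to its left, z up, the work surface at z = 0. Lengths are in m, angles in rad, forces in N, time in s.
With the tool pointing down it reaches from about 0.325 to 0.9 m from the base axis. Payload 6.1 kg.
Tool frame: the origin (TCP) lies midway between the tips of the shut fingers; the grasp point (between the pads) lies 19 mm behind it (env.tcp_to_grasp is the distance from the TCP to the grasp point, in m); z points along the fingers, y is the line along which they close (so a half turn about z gives the same grasp; the last joint's range is limited). The gripper opens to 87 mm and grips with 3 to 60 N. Pads are 19 mm wide; open, the fingers measure 117 mm over their backs; the gripper's body (75 mm by 190 mm) begins 51 mm behind the grasp point.
Start: joints at [0.99, 0.22, 1.526, -0, 1.395, -0.126], TCP at [0.275, 0.561, 0.223] pointing down, gripper open.
Joint ranges: [-2.98, 2.98], [-0.91, 2.08], [0.09, 2.57], [-1.24, 4.39], [0.2, 2.65], [-2.68, 2.68]. Speed limits (rad/s): [2.57, 2.57, 3.01, 3.14, 3.14, 3.14].

INTERFACE

Orientations are given as a rotation vector (axis times angle).
In Python, from workcell import env gives the robot as it stands.
- The arm moves only by the tool move_arm, never from a script. Its argument "moves" is a list that holds one entry, the list of rows, each a list of 5 numbers: the shift along the tool's x, y, z each as a share of 20 mm, from -1 to 1, then the turn about the tool's z as a share of 5 degrees, from -1 to 1, then the gripper's target within -1 to 1 (shut at 1, half-way at 0, fully open at -1). In form: [[[dx, dy, dz, twist, jaw], ...]]. A call has 1 to 20 rows; each row shifts and turns the commanded pose from where the row before left it, along the tool's axes as they then stand; what a row does not reach is not made up. A row lasts 1/8 s, in which the tool goes at most 62.5 mm and 10.7 degrees, less where a joint would pass 70% of its speed; a pose out of reach is approached as far as the arm can. A call with a number of a shift or a turn outside -1 to 1 is refused whole. A call with a gripper value outside its range is refused whole. The fingers move at their own pace and stop on an object; "force" is the grip in N (left out, the last holds). Time passes only in rows, so rows that do not move let the fingers close. It gives the time, the measured TCP pose, the force, the opening and the grip force at its end, in the units of the state.
- env.get_obs(): the state, without advancing time (a new reading comes with each control period).
- env.read_camera(name): name is "scene" or "top"; returns the picture (420x560x3 uint8, red, green, blue); there is no depth.
- env.calibration(name): a dict with "fovy" (degrees; the focal length in pixels is half the picture's height over the tangent of half this angle, whatever the lens; pixels are square), "cx", "cy" (the principal point, pixels), "cam_to_world" (4x4, takes a point from camera to world coordinates). Camera axes: x right, y down, z forward; pixel columns grow to the right and rows downward; lengths in m; the calibration is good to about 2 mm. A picture is of the moment at which its call begins. calibration takes no time and is no camera call.
- env.hand_in(): hands the job in; it is judged then, once.
The state is a dict: "t": time; "joint_pos": joint angles; "dq": joint speeds; "tau": joint torques, N m; "position": TCP position; "tcp_rot": TCP orientation; "contact_force": force on the tool from outside, world axes, zero at the start; "torque": the same for the moment, N m; "gripper_width": finger opening in m; "finger_force": force on a finger pad.
Only numpy, scipy, OpenCV 4.12 (cv2) and the standard library are available. Lean on these libraries where they do the work, as an engineer would, in place of code of your own. Each camera call takes 0.05 s, during which the arm holds its last target. There are 200 camera calls.

TASK

Move the four camera lenses from the plywood returns tray to the dark steel storage rack, keeping their order as counted from the handle: the lens nearest the tray's handle goes on the place nearest the rack's handle, and so on to the far end. Set each lens down gently, upright and centred on its own disc, without dropping or tipping any, and leave the dust blower standing where it is.

Things in the scene. Friction and masses are not known exactly. Their poses are not given: they have to be found in the camera images.
- lens_short: short slim camera lens, the smallest: plain black barrel with one grey ring; 64 mm tall; the top 34 mm is a straight cylinder 44 mm across, the foot 42 mm across. Loose, 0.15 to 0.6 kg, round. Stands upright on its rear cap, glass up, on its pad at the start. Origin: centre of its underside; z up.
- lens_plain: medium straight camera lens, black barrel with two rings low down; 76 mm tall; the top 34 mm is a straight cylinder 50 mm across, the foot 48 mm across. Loose, 0.15 to 0.6 kg, round. Stands upright on its rear cap, glass up, on its pad at the start. Origin: centre of its underside; z up.
- lens_flared: flared camera lens, narrow below and wide above; 70 mm tall; the top 34 mm is a straight cylinder 55 mm across, the foot 44 mm across. Loose, 0.15 to 0.6 kg, round. Stands upright on its rear cap, glass up, on its pad at the start. Origin: centre of its underside; z up.
- lens_zoom: zoom lens, the tallest and widest, black barrel with three rings low down; 84 mm tall; the top 34 mm is a straight cylinder 60 mm across, the foot 56 mm across. Loose, 0.15 to 0.6 kg, round. Stands upright on its rear cap, glass up, on its pad at the start. Origin: centre of its underside; z up.
- pad_short: round black rubber pad, 66 mm across and 4 mm thick, fixed on the tray, under the short lens at the start: it shows where that lens stood. Origin: centre of its underside (on the tray's 12 mm high top).
- pad_plain: round black rubber pad, 66 mm across and 4 mm thick, fixed on the tray, under the plain lens at the start: it shows where that lens stood. Origin: centre of its underside (on the tray's 12 mm high top).
- pad_flared: round black rubber pad, 66 mm across and 4 mm thick, fixed on the tray, under the flared lens at the start: it shows where that lens stood. Origin: centre of its underside (on the tray's 12 mm high top).
- pad_zoom: round black rubber pad, 66 mm across and 4 mm thick, fixed on the tray, under the zoom lens at the start: it shows where that lens stood. Origin: centre of its underside (on the tray's 12 mm high top).
- tray: returns tray: flat plywood board 318 x 100 mm (x -150 to +168), top 12 mm high, 18 mm lips on the long sides, one pale metal bow handle 74 mm wide, 47 mm high at one end. Fixed, left or right, any yaw. Origin: underside, mid-row; x runs along the row TOWARDS the handle (at x = +159 mm), y across. Four places at x = +108 (first), +36, -36, -108 mm (last), y = 0, a pad on each.
- rack: storage rack: dark steel board 318 x 100 mm (x -150 to +168), flat top 12 mm high, 18 mm lips on the long sides, bow handle as the tray. Fixed, left or right, any yaw. Origin: underside, mid-row; x runs along the row TOWARDS the handle (at x = +159 mm), y across. Four places at x = +108 (first), +36, -36, -108 mm (last), y = 0: flat pale discs 68 mm across, dark dot at the centre.
- blower: bystander: black rubber dust blower, a 60 mm bulb with a thin nozzle on top, 120 mm tall. Loose, stands between the far ends of the tray and the rack. Origin at the centre of its underside.

How it is judged:
At the end, for the whole second after the job is handed in: Each lens stands on the rack, upright (within 0.1 rad), at rest and released, on the place with the same number from the handle as the place where it (and its pad) stood in the tray, within 12 mm of the disc's centre along the row and across it, with its foot on the rack's top (within 4 mm) (((x of pad_short in the frame of tray between 0.078 and 0.138 m and x of lens_short in the frame of rack between 0.096 and 0.12 m) or (x of pad_short in the frame of tray between 0.006 and 0.066 m and x of lens_short in the frame of rack between 0.024 and 0.048 m) or (x of pad_short in the frame of tray between -0.066 and -0.006 m and x of lens_short in the frame of rack between -0.048 and -0.024 m) or (x of pad_short in the frame of tray between -0.138 and -0.078 m and x of lens_short in the frame of rack between -0.12 and -0.096 m)) and y of lens_short in the frame of rack between -0.012 and 0.012 m and z of lens_short in the frame of rack between 0.008 and 0.016 m and angle between each of lens_short, lens_plain, lens_flared, lens_zoom's own z axis and vertical below 0.1 rad and linear speed of each of lens_short, lens_plain, lens_flared, lens_zoom below 0.02 m/s and contact force between the fingers and lens_short below 0.1 N and ((x of pad_plain in the frame of tray between 0.078 and 0.138 m and x of lens_plain in the frame of rack between 0.096 and 0.12 m) or (x of pad_plain in the frame of tray between 0.006 and 0.066 m and x of lens_plain in the frame of rack between 0.024 and 0.048 m) or (x of pad_plain in the frame of tray between -0.066 and -0.006 m and x of lens_plain in the frame of rack between -0.048 and -0.024 m) or (x of pad_plain in the frame of tray between -0.138 and -0.078 m and x of lens_plain in the frame of rack between -0.12 and -0.096 m)) and y of lens_plain in the frame of rack between -0.012 and 0.012 m and z of lens_plain in the frame of rack between 0.008 and 0.016 m and contact force between the fingers and lens_plain below 0.1 N and ((x of pad_flared in the frame of tray between 0.078 and 0.138 m and x of lens_flared in the frame of rack between 0.096 and 0.12 m) or (x of pad_flared in the frame of tray between 0.006 and 0.066 m and x of lens_flared in the frame of rack between 0.024 and 0.048 m) or (x of pad_flared in the frame of tray between -0.066 and -0.006 m and x of lens_flared in the frame of rack between -0.048 and -0.024 m) or (x of pad_flared in the frame of tray between -0.138 and -0.078 m and x of lens_flared in the frame of rack between -0.12 and -0.096 m)) and y of lens_flared in the frame of rack between -0.012 and 0.012 m and z of lens_flared in the frame of rack between 0.008 and 0.016 m and contact force between the fingers and lens_flared below 0.1 N and ((x of pad_zoom in the frame of tray between 0.078 and 0.138 m and x of lens_zoom in the frame of rack between 0.096 and 0.12 m) or (x of pad_zoom in the frame of tray between 0.006 and 0.066 m and x of lens_zoom in the frame of rack between 0.024 and 0.048 m) or (x of pad_zoom in the frame of tray between -0.066 and -0.006 m and x of lens_zoom in the frame of rack between -0.048 and -0.024 m) or (x of pad_zoom in the frame of tray between -0.138 and -0.078 m and x of lens_zoom in the frame of rack between -0.12 and -0.096 m)) and y of lens_zoom in the frame of rack between -0.012 and 0.012 m and z of lens_zoom in the frame of rack between 0.008 and 0.016 m and contact force between the fingers and lens_zoom below 0.1 N); the robot touches nothing.
It fails at once if a lens falls over (angle between any of lens_short, lens_plain, lens_flared, lens_zoom's own z axis and vertical above 0.7 rad).
It fails at once if a lens is dropped from more than about 15 mm (moves faster than 0.55 m/s while no finger touches it) ((linear speed of lens_short above 0.55 m/s and contact force between the fingers and lens_short below 0.01 N) or (linear speed of lens_plain above 0.55 m/s and contact force between the fingers and lens_plain below 0.01 N) or (linear speed of lens_flared above 0.55 m/s and contact force between the fingers and lens_flared below 0.01 N) or (linear speed of lens_zoom above 0.55 m/s and contact force between the fingers and lens_zoom below 0.01 N)).
It fails at once if the blower is pushed by more than 30 mm (distance of blower from where it was at the start of the episode above 0.03 m).
It also fails if it takes over 106 s, if anything falls off the work surface, if the arm or the gripper's body presses on something with over 40 N, if the wrist force passes 120 N, or if a joint passes its speed limit or range.

## Working session

There is one attempt and no reset: what is moved stays moved. The work goes in short steps, Python scripts to look and compute and a tool call to move; the robot and the scene stay as the last step left them, time stands still between calls to the robot, and variables do not carry over. Pictures are saved under pics/ and viewed, at most 14 in all, crops included, and the job is handed in when it is done.

Besides the shell and the picture viewer there is one more tool, called after "Call:" in YAML: its name, and indented under it one key for each argument. move_arm: Moves the arm, as the interface text tells. Its arguments: {"type":"object","properties":{"moves":{"type":"array"},"force":{"type":"number"}},"required":["moves"]}

```bash
mkdir -p pics
python3 - <<'E'
from workcell import env
import cv2
for n in("scene","top"):
    im=env.read_camera(n); cv2.imwrite(f"pics/{n}0.png",im[:,:,::-1]); print(n,env.calibration(n))
o=env.get_obs(); print(o["t"],o["position"],o["tcp_rot"],o["gripper_width"],env.tcp_to_grasp)
E
```

```text
scene {'fovy': 49.512211171614034, 'cx': 277.32270384986685, 'cy': 212.55741967657602, 'cam_to_world': array([[-0.52452235,  0.56450522, -0.63734619,  1.20734244],
       [ 0.85135981,  0.3547274 , -0.38646467,  0.38354904],
       [ 0.00792284, -0.74532029, -0.66665951,  0.70227885],
       [ 0.        ,  0.        ,  0.        ,  1.        ]])}
top {'fovy': 43.00703446321987, 'cx': 275.1711892728965, 'cy': 204.06532405160618, 'cam_to_world': array([[ 0.02497892, -0.99137278,  0.1286704 ,  0.43217885],
       [-0.99967869, -0.02532567, -0.00105912, -0.00281987],
       [ 0.00430864, -0.1286026 , -0.99168685,  1.00780025],
       [ 0.        ,  0.        ,  0.        ,  1.        ]])}
0.1 [0.27424861 0.56099702 0.22154292] [-7.08116245e-01 -3.06008114e+00  2.57855976e-03] 0.08704026795934865 0.0187
```

View pics/scene0.png

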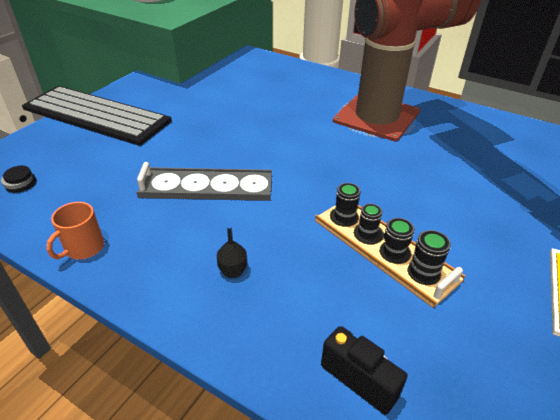

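View pics/top0.png

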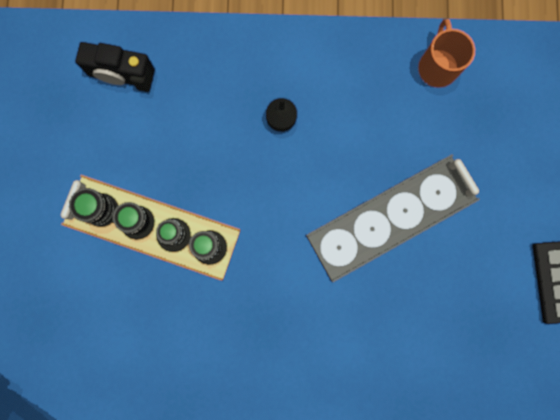

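The scene view shows that the tray handle (450,283) is at the zoom end. From that handle the order looks like zoom, flared, short, plain. In the top view the lenses are at about (86,204), (130,217), (172,233) and (207,246). The rack discs run from (438,192) at its handle to (339,247), and the blower is at (281,114).

```bash
cat > h.py <<'E'
import cv2, numpy as np
from workcell import env
def ray(n,uv):
    c=env.calibration(n); f=210/np.tan(np.radians(c["fovy"])/2); T=c["cam_to_world"]
    d=T[:3,:3]@np.array([(uv[0]-c["cx"])/f,(uv[1]-c["cy"])/f,1]); return T[:3,3],d,f
def plane(n,uv,z):
    p,d,f=ray(n,uv); return p+d*(z-p[2])/d[2]
def blobs(mask,amin):
    k,l,s,c=cv2.connectedComponentsWithStats(mask.astype(np.uint8))
    return [(c[i],s[i,4],s[i,2:4]) for i in range(1,k) if s[i,4]>amin]
def tri(a,b):
    p,d,_=ray("top",a); q,e,_=ray("scene",b)
    s=np.linalg.lstsq(np.stack([d,-e],1),q-p,rcond=None)[0]
    A,B=p+d*s[0],q+e*s[1]; return (A+B)/2,np.linalg.norm(A-B)
E
python3 - <<'E'
from h import *
np.set_printoptions(precision=4,suppress=True)
I={n:cv2.imread(f"pics/{n}0.png") for n in("top","scene")}
g={}; w={}
for n,im in I.items():
    hsv=cv2.cvtColor(im,cv2.COLOR_BGR2HSV); h,s,v=cv2.split(hsv)
    m=(h>50)&(h<75)&(s>120)&(v>60)
    if n=="scene": m[:150]=0; 
    g[n]=sorted(blobs(m,40),key=lambda b:b[0][0])
    w_=(s<50)&(v>170)
    if n=="scene": w_[:150]=0; w_[230:]=0
    # holes filled so the dot doesn't shift
    w[n]=sorted([b for b in blobs(w_,150)],key=lambda b:b[0][0])
    print(n,[(b[0].round(1),b[1],b[2]) for b in g[n]],"\n W",[(b[0].round(1),b[1],b[2]) for b in w[n]])
G=g["top"]; S=g["scene"][::-1]
for a,b in zip(G,S): print("glass",tri(a[0],b[0]))
for n in("top","scene"):
    for b in w[n]: print(n,plane(n,b[0],.0125))
E
```

```text
top [(array([ 81.7, 203.5]), np.int32(217), array([16, 21], dtype=int32)), (array([123.7, 216.1]), np.int32(132), array([12, 18], dtype=int32)), (array([163.5, 230.8]), np.int32(44), array([ 8, 13], dtype=int32))] 
 W [(array([ 69.3, 198.9]), np.int32(189), array([19, 37], dtype=int32)), (array([338.5, 247.1]), np.int32(1065), array([37, 37], dtype=int32)), (array([371.8, 228.6]), np.int32(1042), array([37, 36], dtype=int32)), (array([404.9, 210.2]), np.int32(1031), array([37, 37], dtype=int32)), (array([437.6, 192. ]), np.int32(1008), array([36, 35], dtype=int32)), (array([466.9, 176.2]), np.int32(229), array([23, 34], dtype=int32))]
scene [(array([348.6, 189. ]), np.int32(100), array([14,  9], dtype=int32)), (array([371.4, 209.4]), np.int32(86), array([13,  8], dtype=int32)), (array([400.1, 226.2]), np.int32(157), array([17, 12], dtype=int32)), (array([434.1, 240.3]), np.int32(220), array([21, 14], dtype=int32))] 
 W [(array([194.9, 181.8]), np.int32(1219), array([88, 19], dtype=int32)), (array([253.4, 183. ]), np.int32(407), array([28, 19], dtype=int32))]
glass (array([0.5429, 0.3248, 0.1022]), np.float64(0.004605202295827584))
glass (array([0.5247, 0.2553, 0.0884]), np.float64(0.005620940763829893))
glass (array([0.5017, 0.1861, 0.0826]), np.float64(0.0061346941565483875))
top [0.5612 0.3838 0.0125]
top [ 0.4834 -0.124   0.0125]
top [ 0.5196 -0.186   0.0125]
top [ 0.5559 -0.2482  0.0125]
top [ 0.5923 -0.3103  0.0125]
top [ 0.6239 -0.3665  0.0125]
scene [ 0.5592 -0.2467  0.0125]
scene [ 0.4865 -0.1228  0.0125]
```

Run:
```python
from h import *
np.set_printoptions(precision=4,suppress=True)
g={}
for n in("top","scene"):
    im=cv2.imread(f"pics/{n}0.png").astype(int); B,G,R=im[...,0],im[...,1],im[...,2]
    m=(G>R+20)&(G>B+15)
    if n=="scene": m[:150]=0
    g[n]=sorted(blobs(m,60),key=lambda b:b[0][0]); print(n,[(b[0].round(1),b[1],b[2]) for b in g[n]])
H=[.1,.086,.08,.092]; P=[]
for a,b,z in zip(g["top"],g["scene"][::-1],H):
    t,s=plane("top",a[0],z),plane("scene",b[0],z); P.append(t[:2]/2+s[:2]/2); print("tri",tri(a[0],b[0]),"top",t[:2],"scene",s[:2])
P=np.array(P); print(P,np.linalg.norm(np.diff(P,axis=0),axis=1))
d=P[0]-P[3]; print("tray yaw",np.degrees(np.arctan2(d[1],d[0])))
d=np.array([.5923-.4834,-.3103+.124]); print("rack yaw",np.degrees(np.arctan2(d[1],d[0])))
from scipy.spatial.transform import Rotation as Ro
print(Ro.from_rotvec(env.get_obs()["tcp_rot"]).as_matrix())
```

```text
top [(array([ 85. , 204.1]), np.int32(426), array([23, 23], dtype=int32)), (array([127.7, 216.6]), np.int32(351), array([21, 21], dtype=int32)), (array([167.7, 231.2]), np.int32(225), array([17, 17], dtype=int32)), (array([202.7, 244.5]), np.int32(300), array([20, 20], dtype=int32))]
scene [(array([348.5, 189.2]), np.int32(124), array([16, 10], dtype=int32)), (array([371.2, 209.6]), np.int32(111), array([14, 10], dtype=int32)), (array([400. , 226.3]), np.int32(188), array([19, 13], dtype=int32)), (array([434.1, 240.3]), np.int32(252), array([22, 16], dtype=int32))]
tri (array([0.5416, 0.3225, 0.0994]), np.float64(0.00023060355984774592)) top [0.5416 0.3222] scene [0.5422 0.3227]
tri (array([0.5233, 0.252 , 0.0852]), np.float64(0.00014551567716550754)) top [0.5232 0.2517] scene [0.5241 0.2522]
tri (array([0.5003, 0.1823, 0.0792]), np.float64(6.968300554106904e-05)) top [0.5002 0.1822] scene [0.5012 0.1825]
tri (array([0.478 , 0.1189, 0.091 ]), np.float64(2.8876998342475708e-05)) top [0.478  0.1187] scene [0.4792 0.1193]
[[0.5419 0.3224]
 [0.5237 0.252 ]
 [0.5007 0.1824]
 [0.4786 0.119 ]] [0.0728 0.0733 0.0671]
tray yaw 72.72535581246632
rack yaw -59.69196052723487
[[-0.8983  0.4393 -0.001 ]
 [ 0.4393  0.8983 -0.0015]
 [ 0.0003 -0.0017 -1.    ]]
```

Call:
move_arm:
  moves:
    - [[0, 0, 0, 1, -1], [0, 0, 0, 1, -1], [0, 0, 0, 1, -1], [0, 0, 0, 1, -1], [0, 0, 0, 1, -1], [0, 0, 0, 1, -1], [0, 0, 0, 1, -1], [0, 0, 0, 1, -1], [0, 0, 0, 1, -1], [0, 0, 0, 1, -1], [0, 0, 0, 1, -1], [0, 0, 0, 1, -1], [0, 0, 0, 1, -1], [0, 0, 0, 1, -1], [0, 0, 0, 1, -1], [0, 0, 0, 1, -1], [0, 0, 0, 0.25, -1], [0, 0, 0, 0, -1]]
  force: 30

```text
t: 2.35
position: [0.2745, 0.5613, 0.2222]
tcp_rot: [2.529, 1.863, -0.001]
contact_force: [1.3, 0.3, 0.2]
gripper_width: 0.0871
finger_force: 0.0
```

```bash
cat >> h.py <<'E'
from scipy.spatial.transform import Rotation as Ro
L=dict(zoom=(.5419,.3224,.100),flared=(.5237,.2520,.086),short=(.5007,.1824,.080),plain=(.4786,.1190,.092))
D=dict(zoom=(.594,-.3096),flared=(.5576,-.2475),short=(.5213,-.1853),plain=(.485,-.1233))
def plan(*targets):
    """shares (units of 20 mm) in tool axes, from the measured pose through xyz targets; heading"""
    o=env.get_obs(); R=Ro.from_rotvec(o["tcp_rot"]).as_matrix(); p=np.array(o["position"])
    print("t",o["t"],"pos",p.round(4),"head",round(float(np.degrees(np.arctan2(R[1,0],R[0,0]))),2),"w",o["gripper_width"],"F",o["finger_force"],"j6",o["joint_pos"][5])
    for q in targets:
        q=np.array(q); print("to",q,"units",(R.T@(q-p)/.02).round(2)); p=q
E
python3 - <<'E'
from h import *
x,y,z=L["zoom"]; plan((x,y,.19),(x,y,z-.036))
E
```

```text
t 2.35 pos [0.2745 0.5613 0.2222] head 72.76 w 0.08705671183028896 F 0.0 j6 1.2907915514705912
to [0.5419 0.3224 0.19  ] units [-7.44 16.31  1.61]
to [0.5419 0.3224 0.064 ] units [0.  0.  6.3]
```

Call:
move_arm:
  moves:
    - [[-0.438, 0.96, 0.095, 0, -1], [-0.438, 0.96, 0.095, 0, -1], [-0.438, 0.96, 0.095, 0, -1], [-0.438, 0.96, 0.095, 0, -1], [-0.438, 0.96, 0.095, 0, -1], [-0.438, 0.96, 0.095, 0, -1], [-0.438, 0.96, 0.095, 0, -1], [-0.438, 0.96, 0.095, 0, -1], [-0.438, 0.96, 0.095, 0, -1], [-0.438, 0.96, 0.095, 0, -1], [-0.438, 0.96, 0.095, 0, -1], [-0.438, 0.96, 0.095, 0, -1], [-0.438, 0.96, 0.095, 0, -1], [-0.438, 0.96, 0.095, 0, -1], [-0.438, 0.96, 0.095, 0, -1], [-0.438, 0.96, 0.095, 0, -1], [-0.438, 0.96, 0.095, 0, -1], [0, 0, 0, 0, -1], [0, 0, 0, 0, -1]]

```text
t: 4.72
position: [0.5416, 0.3223, 0.1901]
tcp_rot: [-2.53, -1.861, 0.0]
contact_force: [-0.3, 0.1, 0.5]
gripper_width: 0.0872
finger_force: 0.0
```

Run:
```python
from h import *
x,y,z=L["zoom"]; plan((x,y,z-.036))
```

```text
t 4.725 pos [0.5416 0.3223 0.1901] head 72.68 w 0.08722573343740544 F 0.0 j6 0.7136733622632212
to [0.5419 0.3224 0.064 ] units [0.01 0.02 6.31]
```

Call:
move_arm:
  moves:
    - [[0, 0, 0.9, 0, -1], [0, 0, 0.9, 0, -1], [0, 0, 0.9, 0, -1], [0, 0, 0.9, 0, -1], [0, 0, 0.9, 0, -1], [0, 0, 0.9, 0, -1], [0, 0, 0.9, 0, -1], [0, 0, 0, 0, -1], [0, 0, 0, 0, 1], [0, 0, 0, 0, 1], [0, 0, 0, 0, 1], [0, 0, 0, 0, 1], [0, 0, 0, 0, 1], [0, 0, 0, 0, 1]]

```text
t: 6.48
position: [0.5425, 0.3223, 0.0649]
tcp_rot: [2.53, 1.862, 0.002]
contact_force: [2.2, -0.3, 4.3]
gripper_width: 0.0595
finger_force: 30.0
```

Call:
move_arm:
  moves:
    - [[0, 0, -0.5, 0, 1], [0, 0, -1, 0, 1], [0, 0, -1, -1, 1], [0, 0, -1, -1, 1], [0, 0, -1, -1, 1], [0, 0, -1, -1, 1], [0, 0, -1, -1, 1], [0, 0, -0.5, -1, 1], [0, 0, 0, -1, 1], [0, 0, 0, -1, 1], [0, 0, 0, -1, 1], [0, 0, 0, -0.53, 1], [-0.95, -0.45, 0, 0, 1], [-0.95, -0.45, 0, 0, 1], [-0.95, -0.45, 0, 0, 1], [-0.95, -0.45, 0, 0, 1], [-0.95, -0.45, 0, 0, 1], [-0.95, -0.45, 0, 0, 1], [-0.95, -0.45, 0, 0, 1], [-0.95, -0.45, 0, 0, 1]]

```text
t: 8.98
position: [0.5566, 0.1532, 0.2042]
tcp_rot: [1.563, 2.725, 0.0]
contact_force: [0.1, -0.0, -2.7]
gripper_width: 0.0593
finger_force: 30.0
```

Run:
```python
from h import *
x,y=D["zoom"]; plan((x,y,.19))
im=env.read_camera("scene"); cv2.imwrite("pics/s1.png",im[:,:,::-1])
```

```text
t 8.975 pos [0.5566 0.1532 0.2042] head 120.34 w 0.059329222250617146 F 30.002148484345526 j6 -0.3974789581664265
to [ 0.594  -0.3096  0.19  ] units [-20.92 -10.08   0.71]
```

View pics/s1.png

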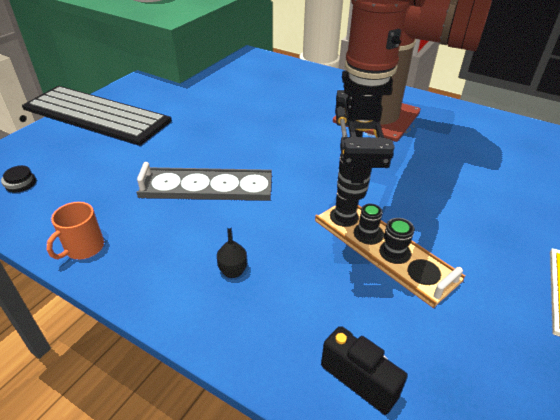

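The zoom is held upright at about (350,185), and its pad on the tray at (425,270) is now empty. The rack is clear.

Call:
move_arm:
  moves:
    - [[-1, -0.48, 0, 0, 1], [-1, -0.48, 0, 0, 1], [-1, -0.48, 0, 0, 1], [-1, -0.48, 0, 0, 1], [-1, -0.48, 0, 0, 1], [-1, -0.48, 0, 0, 1], [-1, -0.48, 0, 0, 1], [-1, -0.48, 0, 0, 1], [-1, -0.48, 0, 0, 1], [-1, -0.48, 0, 0, 1], [-1, -0.48, 0, 0, 1], [-1, -0.48, 0, 0, 1], [-1, -0.48, 0, 0, 1], [-1, -0.48, 0, 0, 1], [-1, -0.48, 0, 0, 1], [-1, -0.48, 0, 0, 1], [-1, -0.48, 0, 0, 1], [-1, -0.48, 0, 0, 1], [-1, -0.48, 0, 0, 1], [-0.95, -0.48, 0, 0, 1]]

```text
t: 11.52
position: [0.5925, -0.2882, 0.2042]
tcp_rot: [-1.563, -2.725, -0.0]
contact_force: [0.1, -0.1, -2.6]
gripper_width: 0.0594
finger_force: 30.0
```

Call:
move_arm:
  moves:
    - [[-0.7, -0.35, 0.7, 0, 1], [-0.27, -0.13, 1, 0, 1], [0, 0, 1, 0, 1], [0, 0, 1, 0, 1], [0, 0, 1, 0, 1], [0, 0, 0.7, 0, 1], [0, 0, 0, 0, 1], [0, 0, 0, 0, 1]]

```text
t: 12.52
position: [0.5945, -0.3086, 0.0971]
tcp_rot: [1.562, 2.724, -0.0]
contact_force: [1.0, -0.9, -2.6]
gripper_width: 0.0594
finger_force: 30.0
```

Run:
```python
from h import *
x,y=D["zoom"]; plan((x,y,.0609))
```

```text
t 12.525 pos [ 0.5945 -0.3086  0.0971] head 120.35 w 0.059362942283443965 F 30.00178658607183 j6 -1.1261200570056622
to [ 0.594  -0.3096  0.0609] units [-0.03 -0.05  1.81]
```

Call:
move_arm:
  moves:
    - [[0, 0, 0.6, 0, 1], [0, 0, 0.5, 0, 1], [0, 0, 0.35, 0, 1], [0, 0, 0.2, 0, 1], [0, 0, 0.1, 0, 1], [0, 0, 0, 0, 1], [0, 0, 0, 0, 1]]

```text
t: 13.4
position: [0.5941, -0.3085, 0.0616]
tcp_rot: [1.562, 2.725, -0.0]
contact_force: [0.1, 0.7, -3.7]
gripper_width: 0.0591
finger_force: 30.0
```

Call:
move_arm:
  moves:
    - [[0, 0, 0.06, 0, 1], [0, 0, 0, 0, 1], [0, 0, 0, 0, 1]]

```text
t: 13.78
position: [0.5943, -0.3086, 0.0609]
tcp_rot: [1.562, 2.724, -0.0]
contact_force: [-1.1, 0.4, 3.9]
gripper_width: 0.0594
finger_force: 30.0
```

Call:
move_arm:
  moves:
    - [[0, 0, 0, 0, 0.2], [0, 0, 0, 0, -0.4], [0, 0, 0, 0, -1], [0, 0, 0, 0, -1], [0, 0, 0, 0, -1], [0, 0, -0.5, 0, -1], [0, 0, -1, 0, -1], [0, 0, -1, 0, -1], [0, 0, -1, 0, -1], [0, 0, -1, 1, -1], [0, 0, -1, 1, -1], [0, 0, 0, 1, -1], [0, 0, 0, 1, -1], [0, 0, 0, 1, -1], [0, 0, 0, 1, -1], [0, 0, 0, 1, -1], [0, 0, 0, 1, -1], [0, 0, 0, 1, -1], [0, 0, 0, 0.53, -1], [0, 0, 0, 0, -1]]

```text
t: 16.27
position: [0.5942, -0.3085, 0.1714]
tcp_rot: [2.529, 1.862, 0.001]
contact_force: [0.2, 0.5, 0.0]
gripper_width: 0.0871
finger_force: 0.0
```

Run:
```python
from h import *
x,y,z=L["flared"]; plan((x,y,.17),(x,y,z-.036))
```

```text
t 16.275 pos [ 0.5942 -0.3085  0.1714] head 72.72 w 0.08709895668055505 F 0.0 j6 -0.29492493724940916
to [0.5237 0.252  0.17  ] units [ 25.71 -11.69   0.05]
to [0.5237 0.252  0.05  ] units [ 0.   -0.01  6.  ]
```

Call:
move_arm:
  moves:
    - [[1, -0.45, 0, 0, -1], [1, -0.45, 0, 0, -1], [1, -0.45, 0, 0, -1], [1, -0.45, 0, 0, -1], [1, -0.45, 0, 0, -1], [1, -0.45, 0, 0, -1], [1, -0.45, 0, 0, -1], [1, -0.45, 0, 0, -1], [1, -0.45, 0, 0, -1], [1, -0.45, 0, 0, -1], [1, -0.45, 0, 0, -1], [1, -0.45, 0, 0, -1], [1, -0.45, 0, 0, -1], [1, -0.45, 0, 0, -1], [1, -0.45, 0, 0, -1], [1, -0.45, 0, 0, -1], [1, -0.45, 0, 0, -1], [1, -0.45, 0, 0, -1], [1, -0.45, 0, 0, -1], [1, -0.45, 0, 0, -1]]

```text
t: 18.77
position: [0.5407, 0.1285, 0.17]
tcp_rot: [2.53, 1.862, 0.0]
contact_force: [0.4, 0.0, 0.4]
gripper_width: 0.0867
finger_force: 0.0
```

Call:
move_arm:
  moves:
    - [[1, -0.45, 0, 0, -1], [1, -0.45, 0, 0, -1], [1, -0.45, 0, 0, -1], [1, -0.45, 0, 0, -1], [1, -0.45, 0, 0, -1], [0.71, -0.44, 0, 0, -1], [0, 0, 0, 0, -1], [0, 0, 0, 0, -1]]

```text
t: 19.77
position: [0.5236, 0.2518, 0.17]
tcp_rot: [2.53, 1.862, -0.0]
contact_force: [0.4, -0.1, 0.8]
gripper_width: 0.087
finger_force: 0.0
```

Run:
```python
from h import *
x,y,z=L["flared"]; plan((x,y,z-.036))
im=env.read_camera("top"); cv2.imwrite("pics/t1.png",im[:,:,::-1])
im=env.read_camera("scene"); cv2.imwrite("pics/s2.png",im[:,:,::-1])
```

```text
t 19.775 pos [0.5236 0.2518 0.17  ] head 72.7 w 0.08697278854326888 F 0.0 j6 0.6150054403854618
to [0.5237 0.252  0.05  ] units [0.01 0.   6.  ]
```

View pics/s2.png

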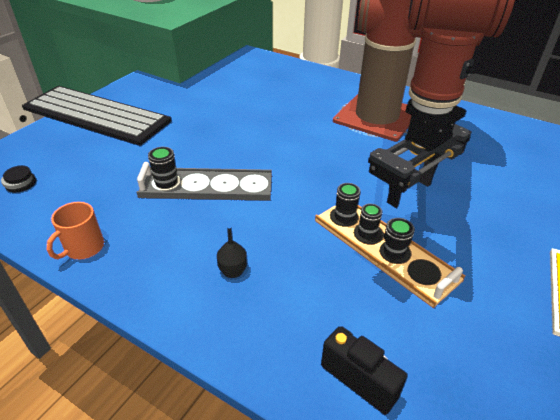

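View pics/t1.png

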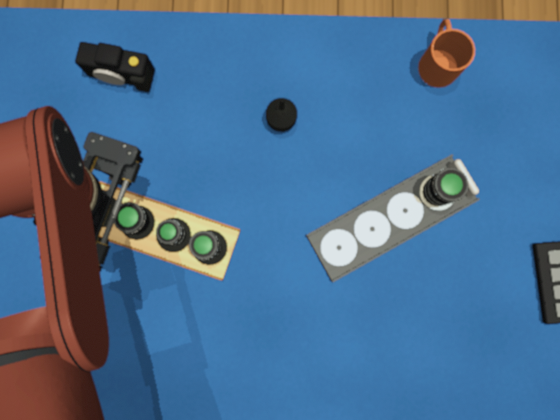

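The zoom stands upright on the disc nearest the rack's handle, at (450,184) in the top view. The other lenses and the blower haven't moved.

```bash
cat >> h.py <<'E'
def glass():
    g={}
    for n in("top","scene"):
        im=env.read_camera(n).astype(int); R,G,B=im[...,0],im[...,1],im[...,2]
        m=(G>R+20)&(G>B+15)
        if n=="scene": m[:130]=0
        g[n]=[b[0] for b in blobs(m,60)]
    for a in g["top"]:
        t,e=min((tri(a,b) for b in g["scene"]),key=lambda r:r[1])
        if e>.004: continue
        k=min(D,key=lambda k:np.hypot(*(np.array(D[k])-t[:2]))); d=t[:2]-D[k]
        c,s=np.cos(np.radians(-59.7)),np.sin(np.radians(-59.7))
        print("glass",t.round(4),"err",e.round(4),"near place of",k,"along,across mm",(1000*np.array([c*d[0]+s*d[1],-s*d[0]+c*d[1]])).round(1))
E
python3 -c "from h import *; glass()"
```

```text
glass [ 0.5943 -0.3097  0.0946] err 0.0011 near place of zoom along,across mm [0.2 0.2]
glass [0.5233 0.252  0.0855] err 0.0001 near place of plain along,across mm [-304.7  222.4]
glass [0.5003 0.1826 0.0792] err 0.0001 near place of plain along,across mm [-256.3  167.6]
glass [0.4781 0.1189 0.0908] err 0.0001 near place of plain along,across mm [-212.6  116.2]
```

Call:
move_arm:
  moves:
    - [[0, 0, 1, 0, -1], [0, 0, 1, 0, -1], [0, 0, 1, 0, -1], [0, 0, 1, 0, -1], [0, 0, 1, 0, -1], [0, 0, 0.7, 0, -1], [0, 0, 0.3, 0, -1], [0, 0, 0, 0, -1], [0, 0, 0, 0, 1], [0, 0, 0, 0, 1], [0, 0, 0, 0, 1], [0, 0, 0, 0, 1], [0, 0, 0, 0, 1], [0, 0, 0, 0, 1]]

```text
t: 21.72
position: [0.5241, 0.2522, 0.0504]
tcp_rot: [2.53, 1.862, 0.001]
contact_force: [2.1, -0.8, 1.5]
gripper_width: 0.0543
finger_force: 30.0
```

Call:
move_arm:
  moves:
    - [[0, 0, -0.5, 0, 1], [0, 0, -1, 0, 1], [0, 0, -1, -1, 1], [0, 0, -1, -1, 1], [0, 0, -1, -1, 1], [0, 0, -1, -1, 1], [0, 0, -1, -1, 1], [0, 0, -0.5, -1, 1], [0, 0, 0, -1, 1], [0, 0, 0, -1, 1], [0, 0, 0, -1, 1], [0, 0, 0, -0.53, 1], [-1, -0.5, 0, 0, 1], [-1, -0.5, 0, 0, 1], [-1, -0.5, 0, 0, 1], [-1, -0.5, 0, 0, 1], [-1, -0.5, 0, 0, 1], [-1, -0.5, 0, 0, 1], [-1, -0.5, 0, 0, 1], [-1, -0.5, 0, 0, 1]]

```text
t: 24.22
position: [0.5353, 0.0731, 0.1913]
tcp_rot: [1.562, 2.725, 0.001]
contact_force: [-0.3, 0.7, -3.8]
gripper_width: 0.0543
finger_force: 30.0
```

Call:
move_arm:
  moves:
    - [[-1, -0.5, 0, 0, 1], [-1, -0.5, 0, 0, 1], [-1, -0.5, 0, 0, 1], [-1, -0.5, 0, 0, 1], [-1, -0.5, 0, 0, 1], [-1, -0.5, 0, 0, 1], [-1, -0.5, 0, 0, 1], [-1, -0.5, 0, 0, 1], [-1, -0.5, 0, 0, 1], [-1, -0.5, 0, 0, 1], [-1, -0.5, 0, 0, 1], [-1, -0.5, 0, 0, 1], [-1, -0.5, 0, 0, 1], [-1, -0.5, 0, 0, 1], [-0.42, -0.16, 0, 0, 1], [0, 0, 0, 0, 1]]

```text
t: 26.22
position: [0.5575, -0.2481, 0.1898]
tcp_rot: [-1.564, -2.724, -0.0]
contact_force: [0.1, 0.5, -2.9]
gripper_width: 0.0543
finger_force: 30.0
```

Run:
```python
from h import *
x,y=D["flared"]; plan((x,y,.0464))
```

```text
t 26.225 pos [ 0.5575 -0.2481  0.1898] head 120.29 w 0.05429448900856875 F 30.001430948032066 j6 -1.0766319829964608
to [ 0.5576 -0.2475  0.0464] units [0.02 0.02 7.17]
```

Call:
move_arm:
  moves:
    - [[0, 0, 1, 0, 1], [0, 0, 1, 0, 1], [0, 0, 1, 0, 1], [0, 0, 1, 0, 1], [0, 0, 1, 0, 1], [0, 0, 0.8, 0, 1], [0, 0, 0.6, 0, 1], [0, 0, 0.4, 0, 1], [0, 0, 0.2, 0, 1], [0, 0, 0.1, 0, 1], [0, 0, 0.04, 0, 1], [0, 0, 0, 0, 1], [0, 0, 0, 0, 1]]

```text
t: 27.85
position: [0.5578, -0.2477, 0.0476]
tcp_rot: [1.562, 2.725, 0.0]
contact_force: [-0.1, -0.8, -3.4]
gripper_width: 0.0546
finger_force: 30.0
```

Call:
move_arm:
  moves:
    - [[0, 0, 0.05, 0, 1], [0, 0, 0.03, 0, 1], [0, 0, 0, 0, 1]]

```text
t: 28.22
position: [0.5578, -0.2477, 0.0464]
tcp_rot: [1.562, 2.725, -0.0]
contact_force: [-2.3, 2.3, 2.7]
gripper_width: 0.0543
finger_force: 30.0
```

Call:
move_arm:
  moves:
    - [[0, 0, 0, 0, 0.2], [0, 0, 0, 0, -0.4], [0, 0, 0, 0, -1], [0, 0, 0, 0, -1], [0, 0, 0, 0, -1], [0, 0, -0.5, 0, -1], [0, 0, -1, 0, -1], [0, 0, -1, 0, -1], [0, 0, -1, 0, -1], [0, 0, -1, 1, -1], [0, 0, -1, 1, -1], [0, 0, -0.5, 1, -1], [0, 0, 0, 1, -1], [0, 0, 0, 1, -1], [0, 0, 0, 1, -1], [0, 0, 0, 1, -1], [0, 0, 0, 1, -1], [0, 0, 0, 1, -1], [0, 0, 0, 0.53, -1], [0, 0, 0, 0, -1]]

```text
t: 30.72
position: [0.5578, -0.2477, 0.1669]
tcp_rot: [2.529, 1.862, 0.001]
contact_force: [0.1, -0.2, -0.2]
gripper_width: 0.0868
finger_force: 0.0
```

Run:
```python
from h import *
x,y,z=L["short"]; plan((x,y,.165),(x,y,z-.034))
```

```text
t 30.725 pos [ 0.5578 -0.2477  0.1669] head 72.72 w 0.08680085984542425 F 0.0 j6 -0.2454663548142285
to [0.5007 0.1824 0.165 ] units [19.69 -9.11  0.08]
to [0.5007 0.1824 0.046 ] units [ 0.   -0.01  5.95]
```

Call:
move_arm:
  moves:
    - [[1, -0.46, 0, 0, -1], [1, -0.46, 0, 0, -1], [1, -0.46, 0, 0, -1], [1, -0.46, 0, 0, -1], [1, -0.46, 0, 0, -1], [1, -0.46, 0, 0, -1], [1, -0.46, 0, 0, -1], [1, -0.46, 0, 0, -1], [1, -0.46, 0, 0, -1], [1, -0.46, 0, 0, -1], [1, -0.46, 0, 0, -1], [1, -0.46, 0, 0, -1], [1, -0.46, 0, 0, -1], [1, -0.46, 0, 0, -1], [1, -0.46, 0, 0, -1], [1, -0.46, 0, 0, -1], [1, -0.46, 0, 0, -1], [1, -0.46, 0, 0, -1], [1, -0.46, 0, 0, -1], [0.69, -0.37, 0.08, 0, -1]]

```text
t: 33.22
position: [0.5004, 0.184, 0.1641]
tcp_rot: [2.53, 1.863, 0.0]
contact_force: [0.4, -0.2, 0.7]
gripper_width: 0.0873
finger_force: 0.0
```

Call:
move_arm:
  moves:
    - [[0, 0, 0, 0, -1], [0, 0, 1, 0, -1], [0, 0, 1, 0, -1], [0, 0, 1, 0, -1]]

```text
t: 33.72
position: [0.5009, 0.1819, 0.1035]
tcp_rot: [2.531, 1.861, -0.0]
contact_force: [0.6, 0.1, 0.5]
gripper_width: 0.0869
finger_force: 0.0
```

Run:
```python
from h import *
x,y,z=L["short"]; plan((x,y,z-.034)); glass()
```

```text
t 33.725 pos [0.5009 0.1819 0.1035] head 72.66 w 0.0869475900822398 F 0.0 j6 0.5034525576130179
to [0.5007 0.1824 0.046 ] units [ 0.02 -0.02  2.87]
glass [ 0.5943 -0.3098  0.0943] err 0.0011 near place of zoom along,across mm [0.3 0.2]
glass [ 0.5573 -0.2485  0.0806] err 0.0006 near place of flared along,across mm [ 0.7 -0.8]
```

Call:
move_arm:
  moves:
    - [[0, 0, 1, 0, -1], [0, 0, 1, 0, -1], [0, 0, 0.6, 0, -1], [0, 0, 0.27, 0, -1], [0, 0, 0, 0, -1], [0, 0, 0, 0, 1], [0, 0, 0, 0, 1], [0, 0, 0, 0, 1], [0, 0, 0, 0, 1], [0, 0, 0, 0, 1], [0, 0, 0, 0, 1], [0, 0, 0, 0, 1]]

```text
t: 35.33
position: [0.5009, 0.1826, 0.0467]
tcp_rot: [2.53, 1.862, 0.0]
contact_force: [0.2, 0.0, -0.1]
gripper_width: 0.0434
finger_force: 30.0
```

Call:
move_arm:
  moves:
    - [[0, 0, -0.5, 0, 1], [0, 0, -1, 0, 1], [0, 0, -1, -1, 1], [0, 0, -1, -1, 1], [0, 0, -1, -1, 1], [0, 0, -1, -1, 1], [0, 0, -1, -1, 1], [0, 0, -0.5, -1, 1], [0, 0, 0, -1, 1], [0, 0, 0, -1, 1], [0, 0, 0, -1, 1], [0, 0, 0, -0.53, 1], [-1, -0.5, 0, 0, 1], [-1, -0.5, 0, 0, 1], [-1, -0.5, 0, 0, 1], [-1, -0.5, 0, 0, 1], [-1, -0.5, 0, 0, 1], [-1, -0.5, 0, 0, 1], [-1, -0.5, 0, 0, 1], [-1, -0.5, 0, 0, 1]]

```text
t: 37.83
position: [0.5121, 0.0035, 0.1868]
tcp_rot: [-1.562, -2.725, 0.0]
contact_force: [-0.2, 0.5, -3.1]
gripper_width: 0.0435
finger_force: 30.0
```

Call:
move_arm:
  moves:
    - [[-1, -0.5, 0, 0, 1], [-1, -0.5, 0, 0, 1], [-1, -0.5, 0, 0, 1], [-1, -0.5, 0, 0, 1], [-1, -0.5, 0, 0, 1], [-1, -0.5, 0, 0, 1], [-1, -0.5, 0, 0, 1], [-1, -0.5, 0, 0, 1], [-0.4, -0.4, 0, 0, 1], [0, 0, 0, 0, 1], [0, 0, 0, 0, 1]]

```text
t: 39.2
position: [0.5214, -0.1848, 0.1865]
tcp_rot: [-1.562, -2.725, -0.001]
contact_force: [-0.6, -0.4, -2.6]
gripper_width: 0.0436
finger_force: 30.0
```

Run:
```python
from h import *
x,y=D["short"]; plan((x,y,.0427))
```

```text
t 39.2 pos [ 0.5214 -0.1848  0.1865] head 120.35 w 0.04355843084827238 F 29.99861157964915 j6 -1.0132873124517277
to [ 0.5213 -0.1853  0.0427] units [-0.02 -0.02  7.19]
```

Call:
move_arm:
  moves:
    - [[0, 0, 1, 0, 1], [0, 0, 1, 0, 1], [0, 0, 1, 0, 1], [0, 0, 1, 0, 1], [0, 0, 1, 0, 1], [0, 0, 0.8, 0, 1], [0, 0, 0.6, 0, 1], [0, 0, 0.4, 0, 1], [0, 0, 0.2, 0, 1], [0, 0, 0.1, 0, 1], [0, 0, 0.07, 0, 1], [0, 0, 0, 0, 1], [0, 0, 0, 0, 1]]

```text
t: 40.83
position: [0.5216, -0.1854, 0.0435]
tcp_rot: [1.563, 2.725, -0.0]
contact_force: [-0.1, 0.0, -2.1]
gripper_width: 0.0434
finger_force: 30.0
```

Call:
move_arm:
  moves:
    - [[0, 0, 0.05, 0, 1], [0, 0, 0.02, 0, 1], [0, 0, 0, 0, 1]]

```text
t: 41.2
position: [0.5218, -0.1855, 0.0427]
tcp_rot: [1.562, 2.725, -0.0]
contact_force: [-2.3, 1.4, 5.2]
gripper_width: 0.0436
finger_force: 30.0
```

Call:
move_arm:
  moves:
    - [[0, 0, 0, 0, 0.2], [0, 0, 0, 0, -0.4], [0, 0, 0, 0, -1], [0, 0, 0, 0, -1], [0, 0, 0, 0, -1], [0, 0, -0.5, 0, -1], [0, 0, -1, 0, -1], [0, 0, -1, 0, -1], [0, 0, -1, 0, -1], [0, 0, -1, 1, -1], [0, 0, -1, 1, -1], [0, 0, -0.5, 1, -1], [0, 0, 0, 1, -1], [0, 0, 0, 1, -1], [0, 0, 0, 1, -1], [0, 0, 0, 1, -1], [0, 0, 0, 1, -1], [0, 0, 0, 1, -1], [0, 0, 0, 0.53, -1], [0, 0, 0, 0, -1]]

```text
t: 43.7
position: [0.5216, -0.1854, 0.1625]
tcp_rot: [2.529, 1.862, 0.001]
contact_force: [-0.2, -0.8, -0.6]
gripper_width: 0.0869
finger_force: 0.0
```

Run:
```python
from h import *
x,y,z=L["plain"]; plan((x,y,.165),(x,y,z-.036))
```

```text
t 43.7 pos [ 0.5216 -0.1854  0.1625] head 72.72 w 0.08688494310412727 F 0.0 j6 -0.18234430502753537
to [0.4786 0.119  0.165 ] units [13.89 -6.58 -0.13]
to [0.4786 0.119  0.056 ] units [ 0.   -0.    5.45]
```

Call:
move_arm:
  moves:
    - [[1, -0.47, 0, 0, -1], [1, -0.47, 0, 0, -1], [1, -0.47, 0, 0, -1], [1, -0.47, 0, 0, -1], [1, -0.47, 0, 0, -1], [1, -0.47, 0, 0, -1], [1, -0.47, 0, 0, -1], [1, -0.47, 0, 0, -1], [1, -0.47, 0, 0, -1], [1, -0.47, 0, 0, -1], [1, -0.47, 0, 0, -1], [1, -0.47, 0, 0, -1], [1, -0.47, 0, 0, -1], [0.89, -0.47, 0, 0, -1], [0, 0, 0, 0, -1], [0, 0, 0, 0, -1], [0, 0, 1, 0, -1], [0, 0, 1, 0, -1]]

```text
t: 45.95
position: [0.4788, 0.1185, 0.1217]
tcp_rot: [2.53, 1.861, 0.001]
contact_force: [-0.3, -1.2, -0.9]
gripper_width: 0.0871
finger_force: 0.0
```

Run:
```python
from h import *
x,y,z=L["plain"]; plan((x,y,z-.036)); glass()
```

```text
t 45.95 pos [0.4788 0.1185 0.1217] head 72.65 w 0.08713419386818895 F 0.0 j6 0.38567638039336244
to [0.4786 0.119  0.056 ] units [ 0.02 -0.02  3.29]
glass [ 0.5943 -0.3098  0.0944] err 0.0011 near place of zoom along,across mm [0.3 0.2]
glass [ 0.5574 -0.2486  0.0806] err 0.0008 near place of flared along,across mm [ 0.8 -0.7]
glass [ 0.521  -0.1859  0.0748] err 0.0005 near place of short along,across mm [ 0.4 -0.6]
```

Call:
move_arm:
  moves:
    - [[0, 0, 1, 0, -1], [0, 0, 1, 0, -1], [0, 0, 0.8, 0, -1], [0, 0, 0.45, 0, -1], [0, 0, 0, 0, -1], [0, 0, 0, 0, 1], [0, 0, 0, 0, 1], [0, 0, 0, 0, 1], [0, 0, 0, 0, 1], [0, 0, 0, 0, 1], [0, 0, 0, 0, 1], [0, 0, 0, 0, 1]]

```text
t: 47.55
position: [0.4788, 0.119, 0.0571]
tcp_rot: [2.53, 1.862, 0.001]
contact_force: [0.5, -0.1, 1.0]
gripper_width: 0.0489
finger_force: 30.0
```

Call:
move_arm:
  moves:
    - [[0, 0, -0.5, 0, 1], [0, 0, -1, 0, 1], [0, 0, -1, -1, 1], [0, 0, -1, -1, 1], [0, 0, -1, -1, 1], [0, 0, -1, -1, 1], [0, 0, -1, -1, 1], [0, 0, -0.5, -1, 1], [0, 0, 0, -1, 1], [0, 0, 0, -1, 1], [0, 0, 0, -1, 1], [0, 0, 0, -0.53, 1], [-1, -0.55, 0, 0, 1], [-1, -0.55, 0, 0, 1], [-1, -0.55, 0, 0, 1], [-1, -0.55, 0, 0, 1], [-1, -0.55, 0, 0, 1], [-1, -0.55, 0, 0, 1], [-1, -0.55, 0, 0, 1], [-1, -0.55, 0, 0, 1]]

```text
t: 50.05
position: [0.4826, -0.0639, 0.1967]
tcp_rot: [-1.562, -2.724, 0.0]
contact_force: [-1.0, -0.6, -2.3]
gripper_width: 0.0491
finger_force: 30.0
```

Call:
move_arm:
  moves:
    - [[-1, -0.55, 0, 0, 1], [-1, -0.55, 0, 0, 1], [-0.62, -0.34, 0, 0, 1], [0, 0, 0, 0, 1], [0, 0, 0, 0, 1]]

```text
t: 50.68
position: [0.4848, -0.1226, 0.1967]
tcp_rot: [-1.562, -2.725, -0.001]
contact_force: [0.4, 0.6, -2.6]
gripper_width: 0.0492
finger_force: 30.0
```

Run:
```python
from h import *
x,y=D["plain"]; plan((x,y,.0531))
```

```text
t 50.675 pos [ 0.4848 -0.1226  0.1967] head 120.35 w 0.04920678514832009 F 29.999458361417055 j6 -0.935739682800846
to [ 0.485  -0.1233  0.0531] units [-0.04 -0.01  7.18]
```

Call:
move_arm:
  moves:
    - [[-0.03, 0, 1, 0, 1], [0, 0, 1, 0, 1], [0, 0, 1, 0, 1], [0, 0, 1, 0, 1], [0, 0, 1, 0, 1], [0, 0, 0.8, 0, 1], [0, 0, 0.6, 0, 1], [0, 0, 0.4, 0, 1], [0, 0, 0.2, 0, 1], [0, 0, 0.1, 0, 1], [0, 0, 0.06, 0, 1], [0, 0, 0, 0, 1], [0, 0, 0, 0, 1]]

```text
t: 52.3
position: [0.4854, -0.1239, 0.0539]
tcp_rot: [1.562, 2.725, 0.0]
contact_force: [-0.0, 0.8, -1.7]
gripper_width: 0.0496
finger_force: 30.0
```

Call:
move_arm:
  moves:
    - [[0, 0, 0.05, 0, 1], [0, 0, 0.02, 0, 1], [0, 0, 0, 0, 1]]

```text
t: 52.68
position: [0.4856, -0.124, 0.053]
tcp_rot: [1.562, 2.725, -0.0]
contact_force: [-2.1, 1.2, 6.0]
gripper_width: 0.0494
finger_force: 30.0
```

Contact felt. I'll release the lens, rise, and back away towards the tray side.

Call:
move_arm:
  moves:
    - [[0, 0, 0, 0, 0.2], [0, 0, 0, 0, -0.4], [0, 0, 0, 0, -1], [0, 0, 0, 0, -1], [0, 0, 0, 0, -1], [0, 0, -0.5, 0, -1], [0, 0, -1, 0, -1], [0, 0, -1, 0, -1], [0, 0, -1, 0, -1], [0, 0, -1, 0, -1], [0, 0, -1, 0, -1], [0, 0, -1, 0, -1], [1, 0, 0, 0, -1], [1, 0, 0, 0, -1], [1, 0, 0, 0, -1], [1, 0, 0, 0, -1], [1, 0, 0, 0, -1], [1, 0, 0, 0, -1], [1, 0, 0, 0, -1], [1, 0, 0, 0, -1]]

```text
t: 55.18
position: [0.4038, 0.0154, 0.1823]
tcp_rot: [1.563, 2.725, 0.0]
contact_force: [-0.1, -0.2, -0.2]
gripper_width: 0.0868
finger_force: 0.0
```

Run:
```python
from h import *
plan(); glass()
cv2.imwrite("pics/s3.png",env.read_camera("scene")[:,:,::-1])
```

```text
t 55.175 pos [0.4038 0.0154 0.1823] head 120.34 w 0.08680780085475345 F 0.0 j6 -0.6872266544099621
glass [ 0.5943 -0.3097  0.0945] err 0.0011 near place of zoom along,across mm [0.3 0.2]
glass [ 0.5573 -0.2485  0.0808] err 0.0007 near place of flared along,across mm [ 0.7 -0.7]
glass [ 0.5211 -0.186   0.0748] err 0.0007 near place of short along,across mm [ 0.5 -0.6]
glass [ 0.4851 -0.1242  0.087 ] err 0.0002 near place of plain along,across mm [ 0.9 -0.3]
```

View pics/s3.png

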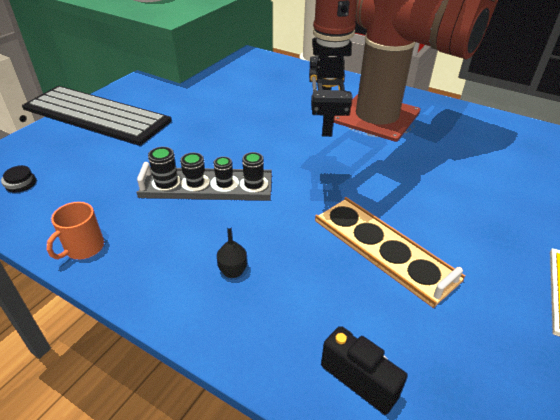

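All four lenses stand upright on their discs, at about (162,165), (193,170), (223,172) and (253,170). The blower is still at (232,262), the tray is empty, and the arm is clear.

```bash
python3 -c "
from workcell import env
print(env.hand_in())"
```

```text
the job is handed in; nothing more can be done
None
```

The job is handed in at about 55 s: all four lenses stand upright on the rack in the tray's order from the handle (zoom, flared, short, plain), each measured within about 1 mm of my disc-centre estimate (the cameras agree on the discs to about 3 mm), and the blower was not touched.

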